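# Bottle into the row, then free and hold the chest lid

## Robot

A 6-joint arm with a two-finger parallel gripper is mounted at the origin on a cart in front of the work surface, level with it; the furniture and walls round the work are solid. World frame = base frame: x ahead of the robot, y to its left, z up, the work surface at z = 0. Lengths are in m, angles in rad, forces in N, time in s.
With the tool pointing down it reaches from about 0.3 to 0.75 m from the base axis. Payload 8.5 kg.
Tool frame: the origin (TCP) lies on the centre line of the jaws, within the pads' length; the fingertips stand 25 mm ahead of it and the grasp point (between the pads) lies 6 mm ahead of it; z points along the fingers, y is the direction in which the jaws open and shut (so a half turn about z gives the same grasp; the last joint's range is limited). The gripper opens to 85 mm and grips with 20 to 120 N. Pads are 22 mm wide; open, the fingers measure 114 mm over their backs; the gripper's body (76 mm by 85 mm) begins 54 mm behind the grasp point. The pads swing forward as they close: fully open they stand 13 mm farther back than shut.
Start: joints at [-1.42, 0.381, 1.297, -0, 1.464, -0.215], TCP at [0.197, -0.514, 0.256] pointing down, gripper open.
Joint ranges: [-3.11, 3.11], [-0.89, 2.33], [0.22, 2.48], [-1.42, 4.56], [0.17, 2.85], [-2.88, 2.88]. Speed limits (rad/s): [2.39, 2.39, 3.14, 3.14, 3.14, 3.14].

## Interface

Orientations are given as a rotation vector (axis times angle).
In Python, from bench import state, cams, order gives the robot as it stands.
- The arm moves only by the shell command python3 -m inch 'ROWS' [FORCE]. ROWS is JSON, a list of rows, each a list of 3 entries, a list of its own where there are three numbers: the turn, a rotation vector about the world's x, y, z in rad, then the shift along the world's x, y, z in cm, then the closure in counts, from 0 (fully open) to 255 (shut). In form: [[[ax, ay, az], [tx, ty, tz], jaw], ...]. A call has exactly 10 rows; each row shifts and turns the pose as measured when the row begins; what a row does not reach is not made up. A row lasts 1/8 s, in which the tool goes at most 62.5 mm and 10.7 degrees, less where a joint would pass 70% of its speed; a pose out of reach is approached as far as the arm can. A call with a gripper value outside its range is refused whole. The fingers move at their own pace and stop on an object; FORCE is the grip in N (left out, the last holds). Time passes only in rows, so rows that do not move let the fingers close, or fill a call up. It gives the time, the measured TCP pose, the force and the opening at its end, in the units of the state.
- state(): the state, without advancing time (a new reading comes with each control period).
- cams.read_camera(name): name is "scene" or "top"; returns a dict with "pixels" (400x640x3 uint8, blue, green, red), "fov_y" (degrees; the focal length in pixels is half the picture's height over the tangent of half this angle, whatever the lens; pixels are square), "cx", "cy" (the principal point, pixels), "eye" and "orientation" of the camera in the world. Camera axes: x right, y down, z forward; pixel columns grow to the right and rows downward; lengths in m; the calibration is good to about 2 mm. A picture is of the moment at which its call begins. There is no depth.
- order.close_job(): hands the job in, once; it reports no verdict.
The state is a dict: "clock": time; "qpos": joint angles; "dq": joint speeds; "effort": joint torques, N m; "tcp_pos": TCP position; "ee_rot": TCP orientation; "force": force on the tool from outside, world axes, zero at the start; "torque": the same for the moment, N m; "finger_gap": opening from 0.0 (shut) to 1.0 (fully open).
Only numpy, scipy, OpenCV 4.12 (cv2) and the standard library are available. Lean on these libraries where they do the work, as an engineer would, in place of code of your own. Each camera call takes 0.05 s, during which the arm holds its last target.

## Task

I am about to stow the reagent bottles in the chest: stand the stray bottle upright on the free end of the low shelf, close beside the other two, so that all three make one neat row along the middle of the board. Then, before touching the catch, tug the chest lid up a little by its handle to learn whether it is caught: if it is, slide the black catch tab all the way to its left stop; if the lid comes freely, leave the catch where it is. Raise the lid well past 50 degrees (about 60) and finish still holding it open for me without letting go, with the other bottles, the tip box and the label roll left undisturbed.

Things in the scene. Friction and masses are not known exactly. Their poses are not given: they have to be found in the camera images.
- stray_bottle: white round reagent bottle with a black screw cap, standing on the bench by itself between the robot and the shelf; 60 mm diameter body, shoulder from about 85 mm up, cap 34 mm diameter between 105 and 125 mm height (its top); about 0.33 kg. Origin: centre of its underside; z up
- amber_bottle: brown reagent bottle, 52 mm diameter, 104 mm high, standing on the shelf in the middle of the board; leave it. Origin: centre of its underside
- tall_bottle: white reagent bottle, 60 mm diameter, 135 mm high, standing on the shelf at the right end (its -y end), 75 mm from the brown one centre to centre; leave it. Origin: centre of its underside
- shelf: low white bottle shelf, fixed: board 110 (x) x 250 (y) mm, top at 30 mm; a thin steel rail along the rear edge, 45 mm behind the middle line, rises 19 mm above the board. Origin: on the bench under the board's centre; y along the row (to the robot's left), x away from the robot. The row stands along x = 0; the free place is the left end, around y = +0.075
- chest: grey chest, fixed: box 200 (x) x 240 (y) x 100 (z) mm, flat lid (top at 113 mm) hinged along the far rim. On the front a grey catch housing, 104 mm wide, reaches 50 mm out from the box (to x = -0.150), top at 75 mm. Origin: on the bench under the box's centre; -x is the front, y to the robot's left
- chest_lid (a joint): lid angle: 0 shut, grows as the front edge rises, stop at 1.35 rad. The lid weighs about 0.4 kg and falls shut when let go. When caught it still lifts by about 0.04 rad (6 mm at the handle) and then stops hard; when free it goes on rising
- lid_handle (a point): middle of the steel handle bar on the lid: round bar 10 mm in diameter along the chest's y, 96 mm of straight length between two posts, its centre 44 mm above the lid's top. With the lid shut it lies in the chest frame at (-0.030, 0, 0.155), i.e. 134 mm nearer the robot than the hinge line and 55 mm above it
- lid_hinge (a point): middle of the hinge line, in the chest frame at (0.104, 0, 0.100); the hinge runs along the chest's y
- catch_tab (a point): grip point of the black catch tab, 16 (x) x 10 (y) mm, standing 39 mm out of the housing; top at 114 mm. In the chest frame x = -0.135, z = 0.098; slides along y from -0.012 (right stop) to +0.012 (left stop, released), 2.5 N friction, stays where left. Starts in the right three quarters; its hidden hook holds the lid in about the right half of the travel: a tug tells
- tip_box: clear box of pipette tips, 94 x 122 x 75 mm, loose on the bench to the right; a bystander. Origin: centre of its underside
- label_roll: roll of white labels, 72 mm diameter, 32 mm high, loose on the bench to the left; a bystander. Origin: centre of its underside
Not all that is in view belongs to the job. Leave any green, purple or turquoise look-alike of the stray_bottle alone.

How it is judged:
By the outcome, as a careful person would: the job done as asked, in the order asked, and still so for the second after the job is handed in, while the arm keeps its last pose, push and grip.
It also fails if it takes over 61 s, if anything falls off the work surface, if the arm or the gripper's body presses on something with over 40 N, if the wrist force passes 120 N, or if a joint passes its speed limit or range.

## Working session

There is one attempt and no reset: what is moved stays moved. The work goes in short steps, Python scripts to look and compute and a shell command to move; the robot and the scene stay as the last step left them, time stands still between calls to the robot, and variables do not carry over. Pictures are saved under pics/ and viewed, and the job is handed in when it is done.

```bash
ls; mkdir -p pics
python3 - <<'E'
from bench import state,cams
import cv2
print(state())
for n in ("scene","top"):
    c=cams.read_camera(n); cv2.imwrite(f"pics/{n}0.png",c["pixels"]); print({k:v for k,v in c.items() if k!="pixels"})
E
```

```text
pics
{'clock': 0.0, 'qpos': array([-1.42031109e+00,  3.81222713e-01,  1.29830615e+00, -2.13787749e-05,
        1.46358044e+00, -2.15283480e-01]), 'dq': array([-0.00137277, -0.00137687, -0.00071778,  0.00097565,  0.00144738,
        0.00052304]), 'effort': array([ 7.75595508e-04, -4.48462486e+01, -2.31278765e+01, -7.39128473e-05,
        4.86427685e-03, -3.68621880e-07]), 'tcp_pos': array([ 0.1966775 , -0.51334554,  0.2556821 ]), 'ee_rot': array([-3.08770909e+00, -5.71078465e-01, -4.37824718e-05]), 'force': array([0.33156243, 0.54883893, 0.19515344]), 'torque': array([ 0.04359703, -0.01635711, -0.01588447]), 'finger_gap': 0.9987432277968434}
{'fov_y': 50.01738480144024, 'cx': 322.76100842404, 'cy': 200.93310665463764, 'eye': array([ 1.56161564, -0.37447531,  0.70817791]), 'orientation': array([-1.78854461, -1.21731795,  0.7217743 ])}
{'fov_y': 51.38769746824132, 'cx': 322.9938173432382, 'cy': 193.56470142295993, 'eye': array([0.34896589, 0.023889  , 1.50845424]), 'orientation': array([-2.1342504 ,  2.17282773, -0.14369252])}
```

View pics/scene0.png

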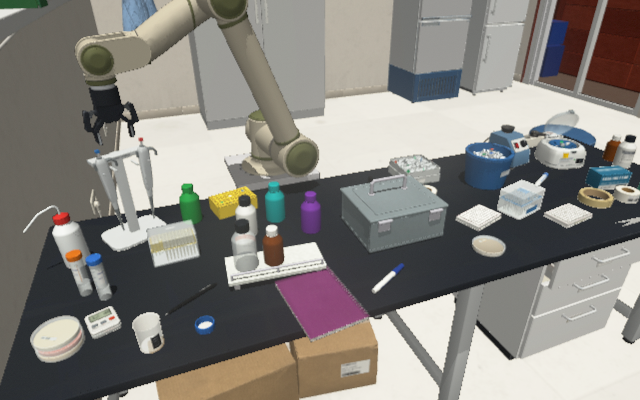

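View pics/top0.png

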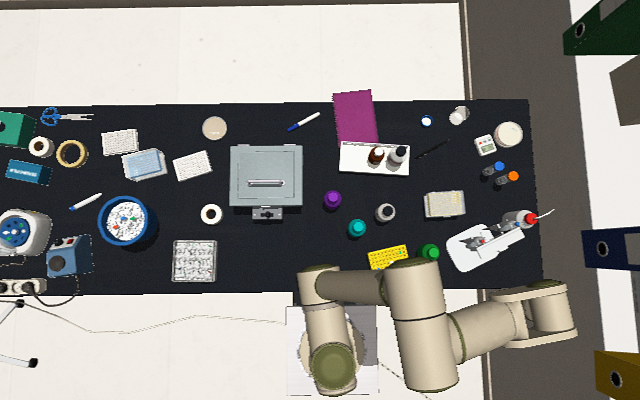

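The top view has +x up and +y left. The stray bottle is near (386,212), the shelf near (375,158), the chest near (266,175), with the tab near (266,212). I'll enlarge these areas.

Run:
```python
import cv2
t=cv2.imread("pics/top0.png"); s=cv2.imread("pics/scene0.png")
def crop(im,x,y,w,h,f,n): cv2.imwrite(f"pics/{n}.png",cv2.resize(im[y:y+h,x:x+w],None,fx=f,fy=f,interpolation=cv2.INTER_CUBIC))
crop(t,320,130,120,100,6,"tA"); crop(t,220,135,100,95,6,"tB")
crop(s,220,180,120,110,5,"sA"); crop(s,330,165,130,90,6,"sB")
```

```text
(no output)
```

View pics/tA.png

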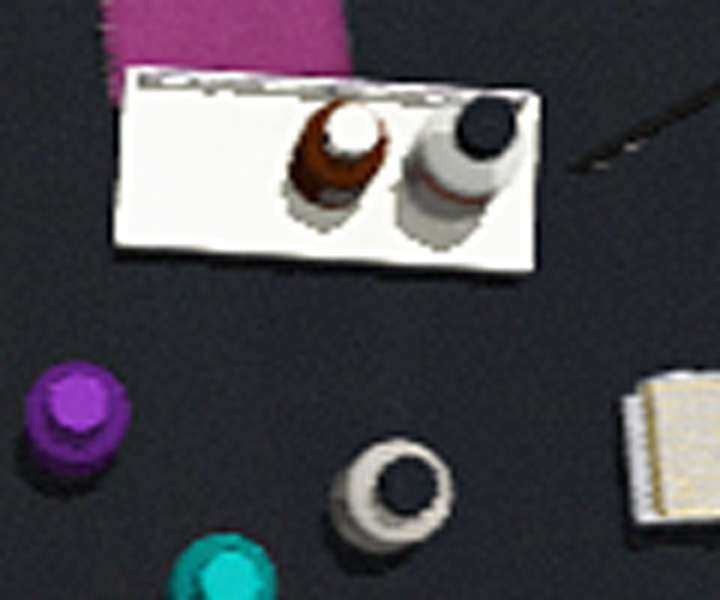

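View pics/tB.png

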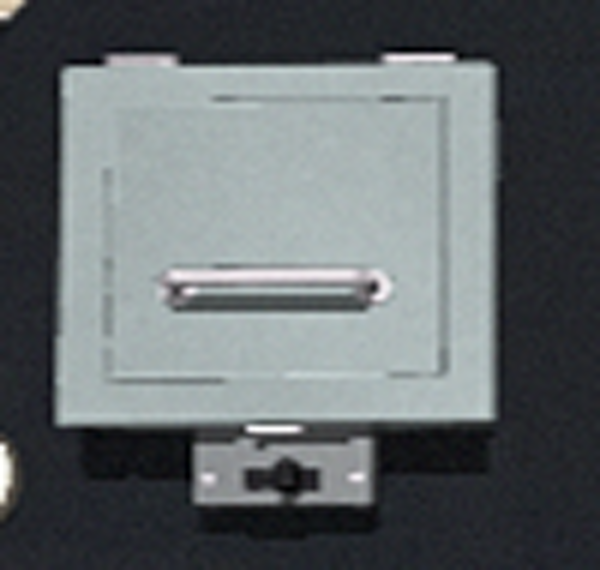

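View pics/sA.png

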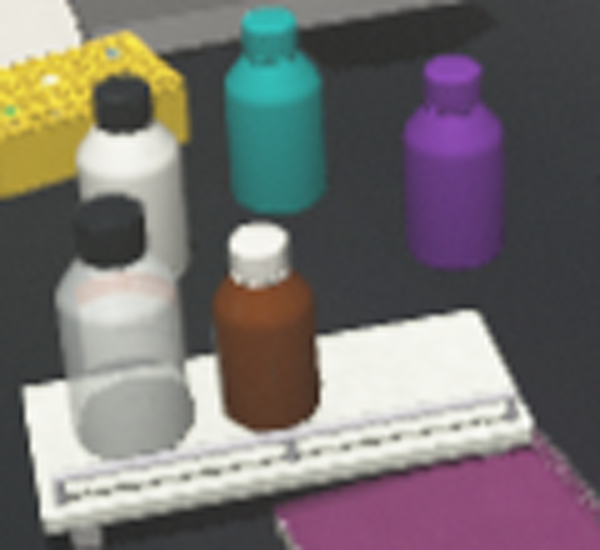

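View pics/sB.png

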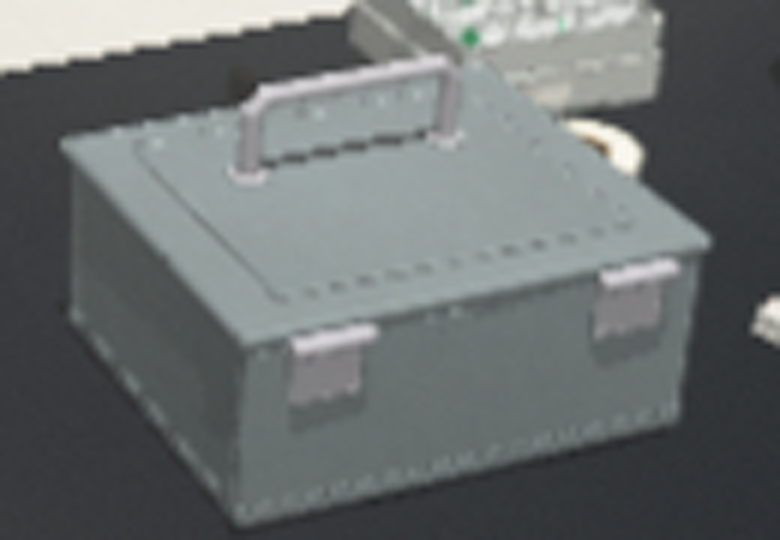

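```bash
cat > h.py <<'E'
import numpy as np, cv2
from scipy.spatial.transform import Rotation as R
from bench import state,cams
def ray(c,px,z):
    f=200/np.tan(np.radians(c["fov_y"]/2)); d=np.array([(px[0]-c["cx"])/f,(px[1]-c["cy"])/f,1])
    w=R.from_rotvec(c["orientation"]).apply(d); e=c["eye"]; return e+w*(z-e[2])/w[2]
def proj(c,P):
    f=200/np.tan(np.radians(c["fov_y"]/2)); q=R.from_rotvec(c["orientation"]).inv().apply(np.array(P)-c["eye"])
    return np.array([c["cx"]+f*q[0]/q[2],c["cy"]+f*q[1]/q[2]])
E
python3 - <<'E'
from h import *
t=cams.read_camera("top"); s=cams.read_camera("scene")
def T(u,v,z,ox,oy,k=6,c=t): return np.round(ray(c,(ox+(u+.5)/k-.5,oy+(v+.5)/k-.5),z),4)[:2]
A=(320,130);B=(220,135)
print("shelf",[T(u,v,.03,*A) for u,v in((125,66),(541,93),(533,271),(115,246))])
print("stray cap",T(407,485,.125,*A),"body@.085",T(398,494,.07,*A))
print("amber",T(355,128,.134,*A),"tall",T(487,127,.165,*A))
print("lid",[T(u,v,.113,*B) for u,v in((62,66),(495,64),(496,424),(56,426))])
print("handle",T(170,276,.16,*B),T(378,280,.16,*B),"tab",T(289,473,.114,*B))
print("hous",[T(u,v,.075,*B) for u,v in((193,503),(376,505))])
print("teal",T(226,578,.125,*A),"purple",T(78,405,.125,*A))
S=lambda u,v,z,ox,oy,k:T(u,v,z,ox,oy,k,s)
print("scene: stray",S(122,90,.125,220,180,5),"tall",S(112,208,.165,220,180,5),"amber",S(259,237,.134,220,180,5))
print("handle",S(260,97,.16,330,165,6),S(440,62,.16,330,165,6),"lidcorners",S(245,340,.113,330,165,6),S(710,240,.113,330,165,6),S(65,143,.113,330,165,6))
print("shelf front-left corner etc", S(475,312,.03,220,180,5),S(25,385,.03,220,180,5))
print("teal",S(270,18,.125,220,180,5),"purple",S(453,67,.125,220,180,5))
E
```

```text
shelf [array([ 0.7392, -0.0467]), array([ 0.7179, -0.2989]), array([ 0.6083, -0.2891]), array([ 0.6281, -0.0381])]
stray cap [ 0.4721 -0.1935] body@.085 [ 0.4719 -0.1967]
amber [ 0.6736 -0.1705] tall [ 0.6656 -0.2388]
lid [array([0.7065, 0.3377]), array([0.7032, 0.0895]), array([0.4958, 0.0913]), array([0.4991, 0.3386])]
handle [0.5755 0.2666] [0.5713 0.1527] tab [0.4702 0.2075]
hous [array([0.4573, 0.2679]), array([0.4542, 0.1626])]
teal [ 0.4223 -0.0913] purple [ 0.5202 -0.0113]
scene: stray [ 0.4831 -0.1965] tall [ 0.6727 -0.2386] amber [ 0.6763 -0.1687]
handle [0.5861 0.1582] [0.5846 0.2577] lidcorners [0.7135 0.0882] [0.7149 0.3298] [0.5122 0.0895]
shelf front-left corner etc [ 0.6354 -0.0405] [ 0.6106 -0.285 ]
teal [ 0.4265 -0.0938] purple [ 0.5272 -0.0124]
```

The two cameras disagree by about 7–12 mm in x. I'll bring the gripper near the bottle and check both cameras against the known TCP.

```bash
python3 -m inch '[[[0,0,0.12],[1,4,2],0],[[0,0,0.12],[2,5,2],0],[[0,0,0.12],[2,5,1],0],[[0,0,0.12],[2,5,0],0],[[0,0,0.12],[3,5,0],0],[[0,0,0.12],[5,2,0],0],[[0,0,0.12],[5,2,0],0],[[0,0,0.12],[4,2,-2],0],[[0,0,0.1],[3,1,-3],0],[[0,0,0.06],[0,0,-2],0]]'
cat > look.py <<'E'
from h import *
import sys
n=sys.argv[1]; print({k:np.round(v,4).tolist() for k,v in state().items() if k in("clock","tcp_pos","ee_rot","force","qpos","finger_gap")})
for c in ("top","scene"):
    im=cams.read_camera(c); cv2.imwrite(f"pics/{c}{n}.png",im["pixels"])
    st=state(); Rm=R.from_rotvec(st["ee_rot"]).as_matrix()
    print(c,"TCP px",proj(im,st["tcp_pos"]),"z",np.round(Rm[:,2],3),"jaw",np.round(Rm[:,1],3))
E
python3 look.py 1
```

```text
clock: 1.45
tcp_pos: [0.4734, -0.192, 0.2354]
ee_rot: [2.274, 2.164, 0.001]
force: [0.2, 0.2, 0.1]
finger_gap: 0.999
{'clock': 1.45, 'qpos': [-0.6173, 0.3282, 1.4426, -0.0001, 1.3678, -0.5679], 'tcp_pos': [0.4734, -0.192, 0.2354], 'ee_rot': [2.2735, 2.1638, 0.0008], 'force': [0.2327, 0.1842, 0.0582], 'finger_gap': 0.999}
top TCP px [392.2602955  207.21823051] z [-0.001  0.001 -1.   ] jaw [ 0.999 -0.048 -0.001]
scene TCP px [240.84180331 160.27662401] z [-0. -0. -1.] jaw [ 0.999 -0.053 -0.   ]
```

Run:
```python
import cv2
a=cv2.imread("pics/top1.png")[150:270,320:460]; b=cv2.imread("pics/scene1.png")[100:260,180:320]
cv2.imwrite("pics/m1.png",cv2.hconcat([cv2.resize(a,(400,343),interpolation=cv2.INTER_CUBIC),cv2.resize(b,(400,457),interpolation=cv2.INTER_CUBIC)[:343]]))
cv2.imwrite("pics/m1b.png",cv2.resize(b,(700,800)))
cv2.imwrite("pics/m1b.png",cv2.resize(b,(525,600),interpolation=cv2.INTER_CUBIC))
cv2.imwrite("pics/m1a.png",cv2.resize(a,(700,600),interpolation=cv2.INTER_CUBIC))
```

```text
(no output)
```

View pics/m1b.png

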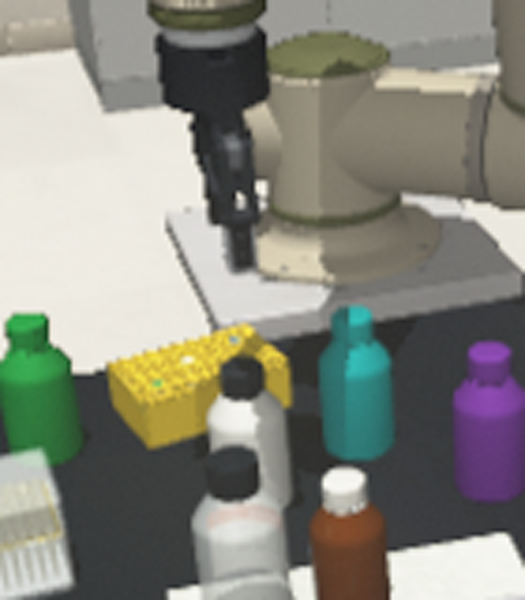

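View pics/m1a.png

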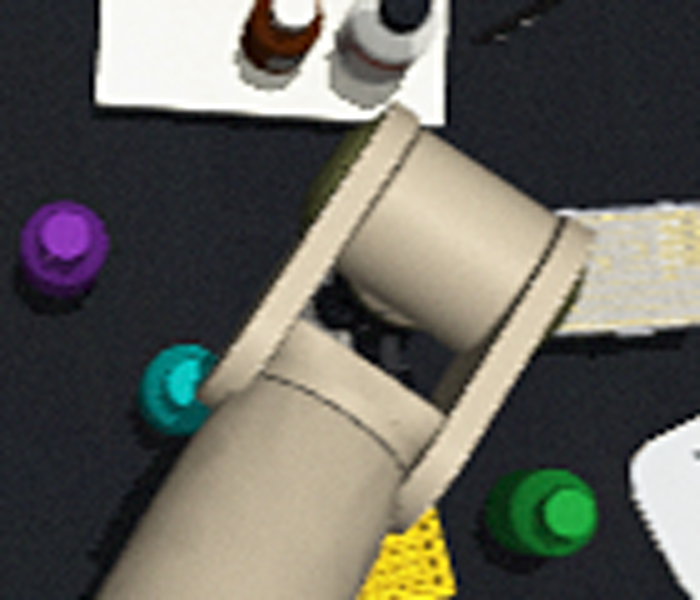

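Run:
```python
from h import *
st=state();p=st["tcp_pos"];s=cams.read_camera("scene");t=cams.read_camera("top")
for d in((.043,-.0025,-.012),(.057,-.003,-.012),(-.043,.0025,-.012)):
    print(d,(proj(s,p+np.array(d))-[180,100])*3.75,(proj(t,p+np.array(d))-[320,150])*5)
for x in(.472,.4775,.483):
  print(x,[((proj(s,(x,y,z))-[180,100])*3.75).round(1) for y,z in((-.195,.125),(-.195,.105),(-.195,0))])
# board corners and rail, both cams, with shelf candidates
for x0 in (.673,.680):
  Rm=R.from_euler('z',-.081).as_matrix()
  print(x0,[np.round(proj(s,Rm@[a,b,.03]+[x0,-.167,0]),1).tolist() for a,b in((-.055,.125),(-.055,-.125),(.055,-.125),(.055,.125))])
```

```text
(0.043, -0.0025, -0.012) [238.90180514 264.63615488] [360.72589111 219.50169282]
(0.057, -0.003, -0.012) [242.44367033 272.56234578] [360.63353609 197.27418325]
(-0.043, 0.0025, -0.012) [221.15279665 218.87043992] [358.18205535 357.49765388]
0.472 [array([238.8, 359.1]), array([241.3, 382. ]), array([253.6, 496.3])]
0.4775 [array([240.4, 362.3]), array([242.8, 385.2]), array([255.2, 499.8])]
0.483 [array([241.9, 365.6]), array([244.4, 388.5]), array([256.7, 503.4])]
0.673 [[314.6, 240.5], [223.6, 256.2], [227.9, 282.2], [326.2, 263.6]]
0.68 [[315.5, 241.8], [224.1, 257.7], [228.4, 283.9], [327.2, 265.2]]
```

The scene camera's projected fingertip at (239,268) matches the picture, so I trust that camera. The cap top at (241,365) in the crop gives x of about 0.48. The jaws have ±12 mm to spare, so I'll descend at x of about 0.478.

```bash
python3 -m inch '[[[0,0,0],[0.4,-0.3,-3],0],[[0,0,-0.02],[0,0,-3],0],[[0,0,0],[0,0,-3],0],[[0,0,0],[0,0,-2.5],0],[[0,0,0],[0,0,-2],0],[[0,0,0],[0,0,-1.2],0],[[0,0,0],[0,0,0],0],[[0,0,0],[0,0,0],0],[[0,0,0],[0,0,0],0],[[0,0,0],[0,0,0],0]]'; python3 look.py 2
python3 - <<'E'
import cv2
b=cv2.imread("pics/scene2.png")[130:270,190:340];cv2.imwrite("pics/m2.png",cv2.resize(b,None,fx=4,fy=4,interpolation=cv2.INTER_CUBIC))
E
```

```text
clock: 2.9
tcp_pos: [0.4786, -0.2024, 0.0982]
ee_rot: [2.301, 2.1, 0.007]
force: [-0.3, -0.8, 0.1]
finger_gap: 0.998
{'clock': 2.9, 'qpos': [-0.6278, 0.4958, 1.6281, -0.0009, 0.9905, -0.5359], 'tcp_pos': [0.4786, -0.2024, 0.0982], 'ee_rot': [2.3009, 2.0995, 0.0075], 'force': [-0.2833, -0.8197, 0.1177], 'finger_gap': 0.9985}
top TCP px [388.74578457 209.18404669] z [ 0.022 -0.017 -1.   ] jaw [ 0.996 -0.091  0.023]
scene TCP px [242.55399996 205.49023257] z [ 0.021 -0.016 -1.   ] jaw [ 0.996 -0.091  0.023]
```

View pics/m2.png

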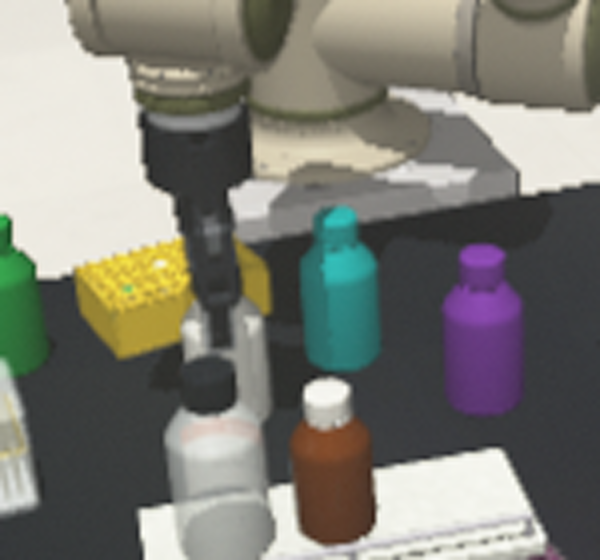

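```bash
python3 -m inch '[[[0.016,0.021,0],[0,0.6,-0.5],0],[[0,0,0],[0,0,-0.8],0],[[0,0,0],[0,0,0],0],[[0,0,0],[0,0,0],80],[[0,0,0],[0,0,0],120],[[0,0,0],[0,0,0],160],[[0,0,0],[0,0,0],160],[[0,0,0],[0,0,0],160],[[0,0,0],[0,0,0],160],[[0,0,0],[0,0,0],160]]' 40; python3 look.py 3
python3 - <<'E'
import cv2
b=cv2.imread("pics/scene3.png")[130:270,190:340];cv2.imwrite("pics/m3.png",cv2.resize(b,None,fx=4,fy=4,interpolation=cv2.INTER_CUBIC))
E
```

```text
clock: 4.25
tcp_pos: [0.4781, -0.1956, 0.0842]
ee_rot: [-2.318, -2.116, 0.002]
force: [-0.7, 0.9, 0.3]
finger_gap: 0.677
{'clock': 4.25, 'qpos': [-0.6177, 0.5216, 1.6323, -0.0005, 0.9907, -0.5262], 'tcp_pos': [0.4781, -0.1956, 0.0842], 'ee_rot': [-2.3183, -2.116, 0.0017], 'force': [-0.7253, 0.8699, 0.337], 'finger_gap': 0.6773}
top TCP px [386.14871888 209.76552129] z [-0.003  0.001 -1.   ] jaw [ 0.996 -0.091 -0.003]
scene TCP px [245.26709381 209.13270873] z [-0.003  0.001 -1.   ] jaw [ 0.996 -0.091 -0.003]
```

View pics/m3.png

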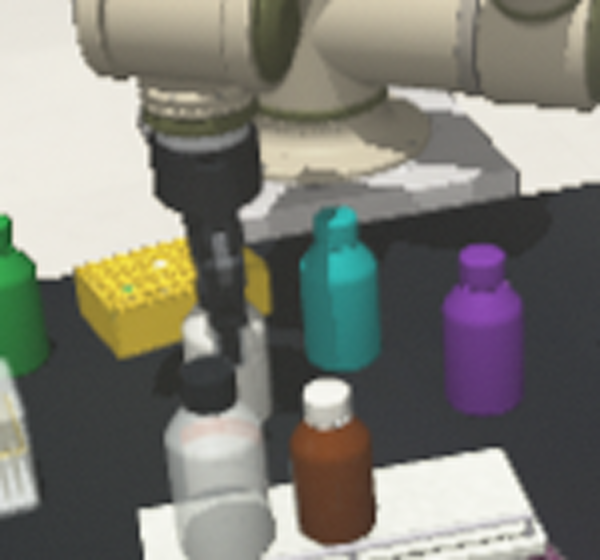

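Gripped: the gap of about 57 mm matches the 60 mm bottle. I'll lift and carry it to above the free place.

```bash
python3 -m inch '[[[0,0,0],[0,0,3],160],[[0,0,0],[0,1,4],160],[[0,0,0],[2,1.5,1],160],[[0,0,0],[3,1.5,0],160],[[0,0,0],[3.5,1.5,0],160],[[0,0,0],[3.5,1.5,0],160],[[0,0,0],[3.5,1.5,0],160],[[0,0,0],[3,1,0],160],[[0,0,0],[2,0.7,0],160],[[0,0,0],[0,0,0],160]]'; python3 look.py 4
python3 - <<'E'
import cv2
b=cv2.imread("pics/scene4.png")[130:290,210:350];cv2.imwrite("pics/m4.png",cv2.resize(b,None,fx=4,fy=3.7,interpolation=cv2.INTER_CUBIC))
b=cv2.imread("pics/top4.png")[130:230,320:440];cv2.imwrite("pics/m4t.png",cv2.resize(b,None,fx=6,fy=6,interpolation=cv2.INTER_CUBIC))
E
```

```text
clock: 5.6
tcp_pos: [0.6868, -0.0886, 0.1598]
ee_rot: [-2.312, -2.107, 0.009]
force: [0.2, -0.3, -5.5]
finger_gap: 0.674
{'clock': 5.6, 'qpos': [-0.2996, 0.7101, 0.9831, 0.0022, 1.4629, -0.2073], 'tcp_pos': [0.6868, -0.0886, 0.1598], 'ee_rot': [-2.3117, -2.1071, 0.0085], 'force': [0.221, -0.3238, -5.475], 'finger_gap': 0.6736}
top TCP px [355.12963735 145.85886975] z [-0.014  0.006 -1.   ] jaw [ 0.996 -0.093 -0.015]
scene TCP px [302.54356011 213.64326894] z [-0.014  0.006 -1.   ] jaw [ 0.996 -0.093 -0.014]
```

View pics/m4.png

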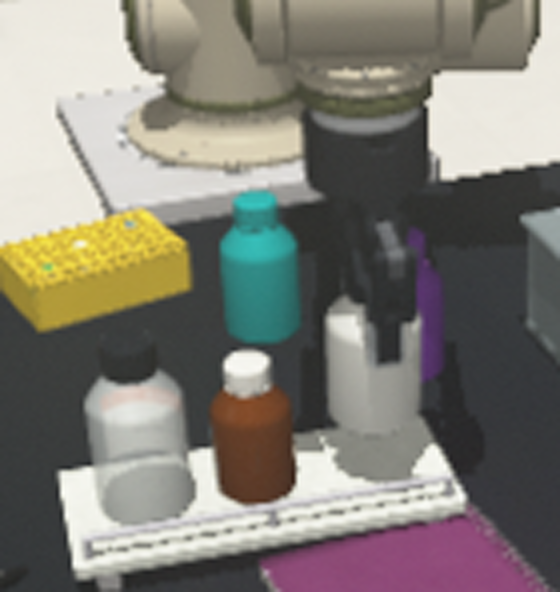

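View pics/m4t.png

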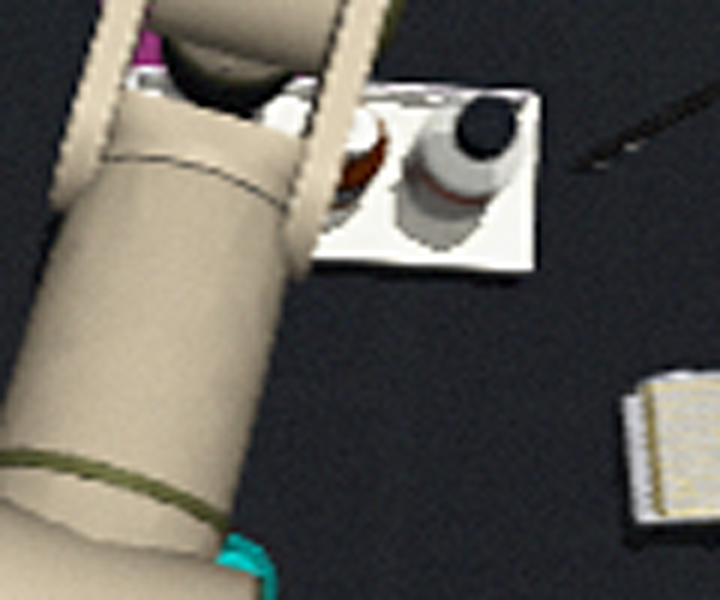

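```bash
cat > ov.py <<'E'
from h import *
def circ(c,x,y,z,r): return np.array([proj(c,(x+r*np.cos(a),y+r*np.sin(a),z)) for a in np.linspace(0,6.283,40)])
def overlay(cam,items,crop,k,out):
    c=cams.read_camera(cam); x0,y0,w,h=crop
    im=cv2.resize(c["pixels"][y0:y0+h,x0:x0+w],None,fx=k,fy=k,interpolation=cv2.INTER_CUBIC)
    for x,y,z,r,col in items:
        p=((circ(c,x,y,z,r)-[x0-.5,y0-.5])*k).astype(int); cv2.polylines(im,[p],True,col,1)
    cv2.imwrite(out,im)
E
python3 - <<'E'
from ov import *
p=state()["tcp_pos"]; x,y,_=p; y+=0.0; b=.0756
G=(0,255,0);Rd=(0,0,255)
it=[(x,y,b,.03,G),(x,y,b+.085,.03,G)]
a=(.6775,-.1695)
d=np.array([.081,.997])
for dx,col in((0,G),):
  for o in(0,-.075):
    q=np.array(a)+o*d; r=.026 if o==0 else .03; H=.134 if o==0 else .165
    it+=[(q[0],q[1],.03,r,col),(q[0],q[1],H,.017 if o else .013,col)]
overlay("scene",it,(210,150,140,140),4,"pics/o4.png")
overlay("top",it,(320,130,120,100),6,"pics/o4t.png")
E
```

```text
(no output)
```

View pics/o4.png

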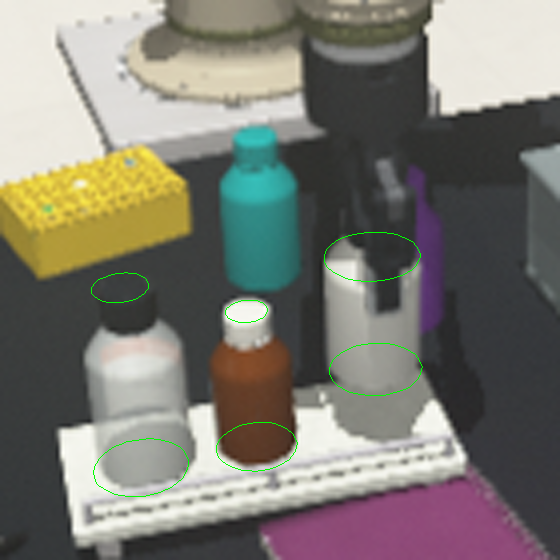

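View pics/o4t.png

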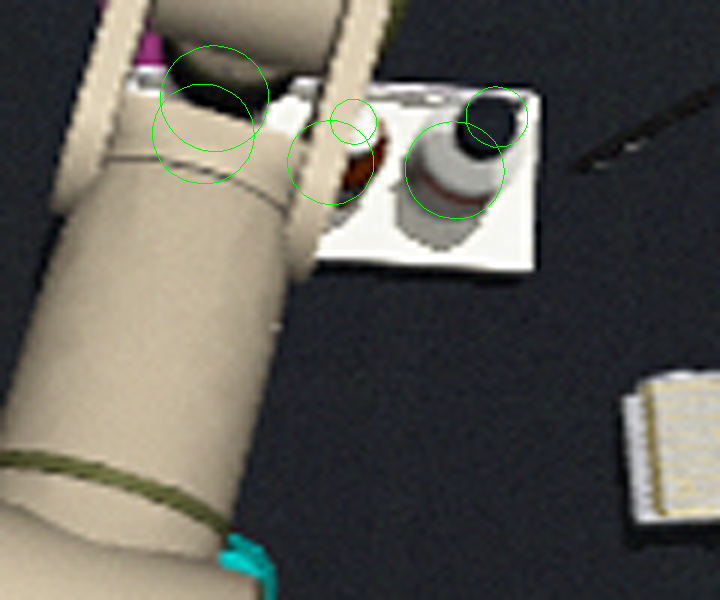

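```bash
python3 -m inch '[[[-0.006,-0.014,0],[-0.3,-0.55,-1],160],[[0,0,0],[0,0,-1],160],[[0,0,0],[0,0,-1],160],[[0,0,0],[0,0,-0.6],160],[[0,0,0],[0,0,0],160],[[0,0,0],[0,0,0],160],[[0,0,0],[0,0,0],160],[[0,0,0],[0,0,0],160],[[0,0,0],[0,0,0],160],[[0,0,0],[0,0,0],160]]'; python3 look.py 5
python3 - <<'E'
from ov import *
p=state()["tcp_pos"]; x,y,z=p;b=z-.0842
G=(0,255,0)
it=[(x,y,b,.03,G),(x,y,b+.085,.03,G),(.6775,-.1695,.03,.026,G)]
overlay("scene",it,(210,150,140,140),4,"pics/o5.png")
E
```

```text
clock: 7.05
tcp_pos: [0.6819, -0.096, 0.1253]
ee_rot: [2.323, 2.111, 0.003]
force: [-0.5, 0.6, -3.7]
finger_gap: 0.678
{'clock': 7.05, 'qpos': [-0.3115, 0.7254, 1.0564, 0.0006, 1.3566, -0.2161], 'tcp_pos': [0.6819, -0.096, 0.1253], 'ee_rot': [2.3232, 2.1111, 0.0032], 'force': [-0.5414, 0.6041, -3.6649], 'finger_gap': 0.6784}
top TCP px [356.44783617 149.51613454] z [ 0.003 -0.    -1.   ] jaw [ 0.995 -0.095  0.003]
scene TCP px [299.96821144 225.29222302] z [ 0.003 -0.    -1.   ] jaw [ 0.995 -0.095  0.003]
```

View pics/o5.png

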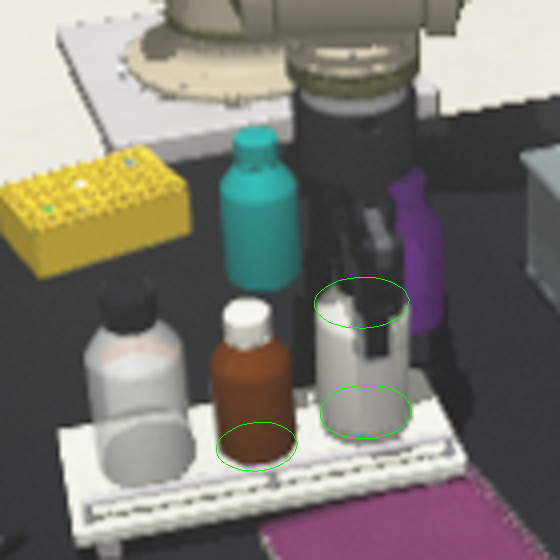

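```bash
python3 -m inch '[[[0,0,0],[0.2,0.1,-0.5],160],[[0,0,0],[0,0,-0.3],160],[[0,0,0],[0,0,-0.2],160],[[0,0,0],[0,0,-0.1],160],[[0,0,0],[0,0,0],160],[[0,0,0],[0,0,0],160],[[0,0,0],[0,0,0],160],[[0,0,0],[0,0,0],160],[[0,0,0],[0,0,0],160],[[0,0,0],[0,0,0],160]]'; python3 look.py 6
python3 - <<'E'
from ov import *
p=state()["tcp_pos"]; x,y,z=p;b=z-.0842
G=(0,255,0)
it=[(x,y,.03,.03,G),(x,y,b+.085,.03,G),(.6775,-.1695,.03,.026,G),(.6715,-.2443,.03,.03,G)]
overlay("scene",it,(210,170,140,120),5,"pics/o6.png")
E
```

```text
clock: 8.45
tcp_pos: [0.6841, -0.095, 0.1142]
ee_rot: [2.323, 2.111, 0.003]
force: [-0.8, -0.5, -0.7]
finger_gap: 0.673
{'clock': 8.45, 'qpos': [-0.3091, 0.7389, 1.0624, 0.0004, 1.3365, -0.2136], 'tcp_pos': [0.6841, -0.095, 0.1142], 'ee_rot': [2.3228, 2.1107, 0.0035], 'force': [-0.8255, -0.4749, -0.7198], 'finger_gap': 0.6728}
top TCP px [355.88797083 149.66213717] z [ 0.004 -0.001 -1.   ] jaw [ 0.995 -0.095  0.004]
scene TCP px [300.73767998 229.31039339] z [ 0.004 -0.001 -1.   ] jaw [ 0.995 -0.095  0.004]
```

View pics/o6.png

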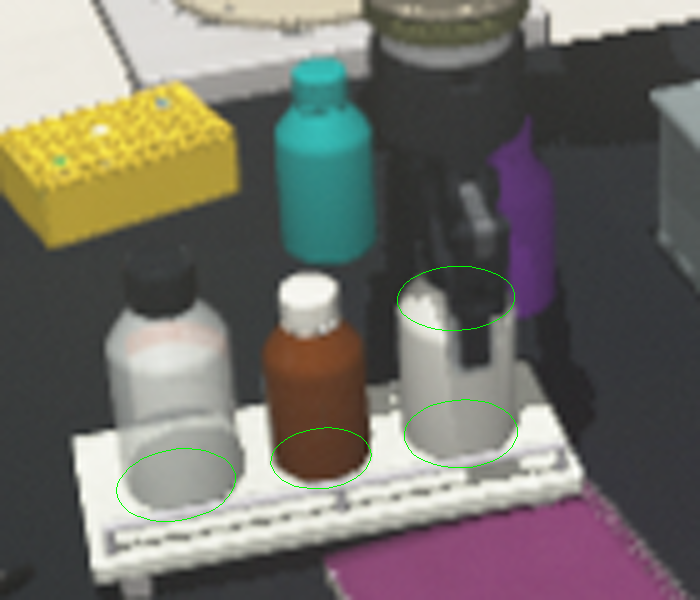

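The bottle is supported by the board (load 0.7 N, z = 0.0842 + 0.030) and in line with the others. Releasing.

```bash
python3 -m inch '[[[0,0,0],[0,0,0],130],[[0,0,0],[0,0,0],90],[[0,0,0],[0,0,0],40],[[0,0,0],[0,0,0],0],[[0,0,0],[0,0,0],0],[[0,0,0],[0,0,1],0],[[0,0,0],[0,0,3],0],[[0,0,0],[0,0,4],0],[[0,0,0],[0,0,4],0],[[0,0,0],[0,0,4],0]]'; python3 -m inch '[[[0,0,0],[-2,4,1],0],[[0,0,0],[-3,5,0],0],[[0,0,0.02],[-3,5,0],0],[[0,0,0.02],[-2,5,0],0],[[0,0,0.02],[0,5,0],0],[[0,0,0.02],[0,3,0],0],[[0,0,0],[0,2,0],0],[[0,0,0],[0,0,0],0],[[0,0,0],[0,0,0],0],[[0,0,0],[0,0,0],0]]';python3 look.py 7
python3 - <<'E'
from ov import *
G=(0,255,0)
overlay("scene",[(.684,-.095,.03,.03,G),(.684,-.095,.155,.017,G)],(210,170,140,120),5,"pics/o7.png")
E
```

```text
clock: 9.85
tcp_pos: [0.6835, -0.0948, 0.28]
ee_rot: [2.324, 2.111, 0.003]
force: [0.1, -0.5, -0.3]
finger_gap: 0.999
clock: 11.1
tcp_pos: [0.5798, 0.2006, 0.3016]
ee_rot: [2.23, 2.191, 0.022]
force: [0.9, -0.3, 0.1]
finger_gap: 1.0
{'clock': 11.1, 'qpos': [0.142, 0.4636, 1.0323, -0.0042, 1.6254, 0.1596], 'tcp_pos': [0.5798, 0.2006, 0.3016], 'ee_rot': [2.2301, 2.1907, 0.0216], 'force': [0.9264, -0.2951, 0.0833], 'finger_gap': 1.0003}
top TCP px [261.71712008 170.92066443] z [ 0.021 -0.001 -1.   ] jaw [ 1.    -0.018  0.021]
scene TCP px [388.3605058  131.09969302] z [ 0.021 -0.001 -1.   ] jaw [ 1.    -0.018  0.021]
```

View pics/o7.png

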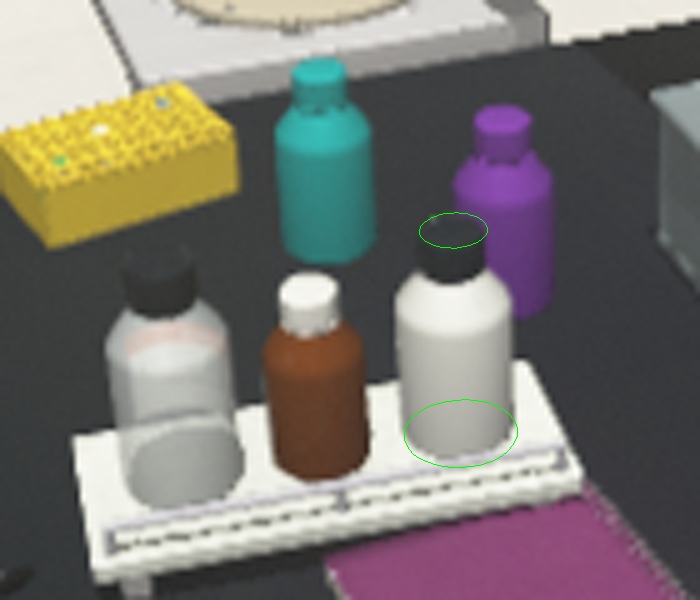

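View pics/scene7.png

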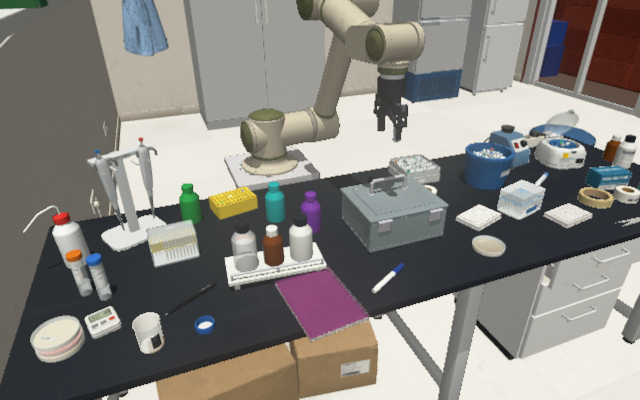

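View pics/top7.png

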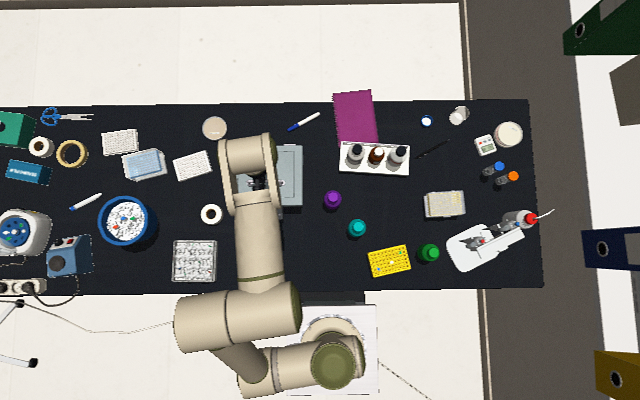

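Bottle row is neat: caps at (454,228), (309,290) and (160,260) in the crop, evenly spaced. Next I move above the handle and check the alignment.

```bash
python3 -m inch '[[[0,0.02,0],[-0.2,0.8,-2],0],[[0,0,0],[0,0,-3],0],[[0,0,0],[0,0,-2.5],0],[[0,0,0],[0,0,-1.5],0],[[0,0,0],[0,0,0],0],[[0,0,0],[0,0,0],0],[[0,0,0],[0,0,0],0],[[0,0,0],[0,0,0],0],[[0,0,0],[0,0,0],0],[[0,0,0],[0,0,0],0]]';python3 look.py 8
python3 - <<'E'
from ov import *
b=cv2.imread("pics/scene8.png")[110:230,330:460]
im=cv2.resize(b,None,fx=5,fy=5,interpolation=cv2.INTER_CUBIC)
s=cams.read_camera("scene"); p=state()["tcp_pos"]
Rm=R.from_euler('z',-.013).as_matrix()
for (ox,col) in ((.5775,(0,255,0)),):
  q=[(proj(s,Rm@[0,yy,0]+[ox,.209,.155])-[330,110])*5 for yy in(-.048,.048)]
  cv2.line(im,tuple(map(int,q[0])),tuple(map(int,q[1])),col,1)
q=[(proj(s,p+[0,0,dz])-[330,110])*5 for dz in(0,-.045)]; cv2.line(im,tuple(map(int,q[0])),tuple(map(int,q[1])),(0,0,255),1)
cv2.imwrite("pics/m8.png",im)
t=cv2.imread("pics/top7.png"); cv2.imwrite("pics/m7t.png",cv2.resize(t[130:180,330:420],None,fx=8,fy=8,interpolation=cv2.INTER_CUBIC))
E
```

```text
clock: 12.5
tcp_pos: [0.5761, 0.2103, 0.2042]
ee_rot: [-2.239, -2.198, 0.009]
force: [0.2, 0.1, -0.2]
finger_gap: 1.001
{'clock': 12.5, 'qpos': [0.1572, 0.533, 1.1932, -0.0001, 1.4224, 0.1755], 'tcp_pos': [0.5761, 0.2103, 0.2042], 'ee_rot': [-2.2388, -2.1982, 0.0091], 'force': [0.2324, 0.142, -0.2101], 'finger_gap': 1.0013}
top TCP px [263.1486055  177.84221798] z [-0.007 -0.001 -1.   ] jaw [ 1.    -0.018 -0.007]
scene TCP px [388.29551318 162.5592598 ] z [-0.007 -0.001 -1.   ] jaw [ 1.    -0.018 -0.007]
```

View pics/m8.png

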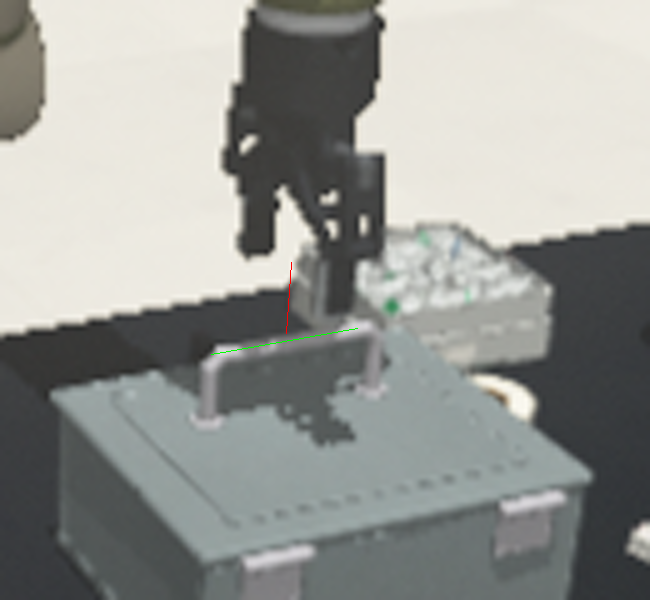

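View pics/m7t.png

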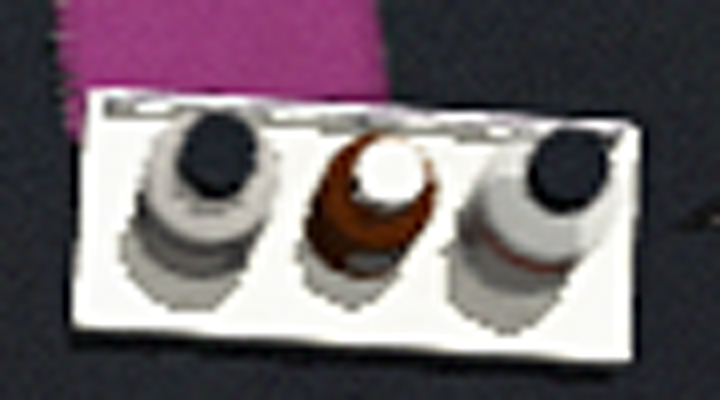

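```bash
python3 - <<'E'
from h import *
t=cams.read_camera("top")
for u,v,z in((217,153,.155),(391,170,.134),(568,170,.165)): print(ray(t,(330+(u+.5)/8-.5,130+(v+.5)/8-.5),z).round(4))
E
python3 -m inch '[[[0,-0.007,0],[0.15,0,-1.5],0],[[0,0,0],[0,0,-1.5],0],[[0,0,0],[0,0,-0.8],0],[[0,0,0],[0,0,-0.4],0],[[0,0,0],[0,0,0],0],[[0,0,0],[0,0,0],150],[[0,0,0],[0,0,0],200],[[0,0,0],[0,0,0],255],[[0,0,0],[0,0,0],255],[[0,0,0],[0,0,0],255]]' 40;python3 look.py 9
```

```text
[ 0.6776 -0.0943  0.155 ]
[ 0.674  -0.1695  0.134 ]
[ 0.6654 -0.2382  0.165 ]
clock: 13.95
tcp_pos: [0.5747, 0.2105, 0.1616]
ee_rot: [-2.238, -2.199, 0.01]
force: [-5.8, -0.8, 3.4]
finger_gap: 0.1
{'clock': 13.95, 'qpos': [0.1581, 0.5685, 1.2589, -0.0005, 1.3215, 0.1757], 'tcp_pos': [0.5747, 0.2105, 0.1616], 'ee_rot': [-2.2381, -2.1992, 0.0098], 'force': [-5.8345, -0.751, 3.4312], 'finger_gap': 0.0999}
top TCP px [264.94463968 180.45855183] z [-0.007 -0.002 -1.   ] jaw [ 1.    -0.018 -0.007]
scene TCP px [387.11645723 175.70186671] z [-0.007 -0.002 -1.   ] jaw [ 1.    -0.018 -0.007]
```

The bar is gripped (gap about 8.5 mm against the 10 mm bar). Now the gentle tug, before touching the catch.

```bash
python3 -m inch '[[[0,0,0],[0,0,0.2],255],[[0,0,0],[0,0,0.2],255],[[0,0,0],[0,0,0.2],255],[[0,0,0],[0,0,0.2],255],[[0,0,0],[0,0,0.2],255],[[0,0,0],[0.05,0,0.2],255],[[0,0,0],[0.05,0,0.2],255],[[0,0,0],[0.05,0,0.2],255],[[0,0,0],[0.05,0,0.2],255],[[0,0,0],[0.05,0,0.2],255]]' 60;python3 look.py 10
```

```text
clock: 15.3
tcp_pos: [0.5771, 0.2104, 0.1677]
ee_rot: [-2.231, -2.192, 0.027]
force: [4.7, 2.0, -22.3]
finger_gap: 0.09
{'clock': 15.3, 'qpos': [0.1567, 0.572, 1.2331, 0.0011, 1.3588, 0.174], 'tcp_pos': [0.5771, 0.2104, 0.1677], 'ee_rot': [-2.2309, -2.1921, 0.0273], 'force': [4.6906, 2.0464, -22.2895], 'finger_gap': 0.0905}
top TCP px [264.69387894 179.41318656] z [-0.022 -0.002 -1.   ] jaw [ 1.    -0.018 -0.022]
scene TCP px [387.65642268 174.1453401 ] z [-0.022 -0.002 -1.   ] jaw [ 1.    -0.018 -0.022]
```

Tug result: the lid rose 6.1 mm, then stopped hard at 22 N against about 3 N of lid weight, so it is caught. I'll lower it, release, and go to the right of the catch tab.

```bash
python3 -m inch '[[[0,-0.01,0],[0,0,-0.3],255],[[0,-0.01,0],[0,0,-0.3],255],[[0,0,0],[0,0,-0.1],255],[[0,0,0],[0,0,0],150],[[0,0,0],[0,0,0],50],[[0,0,0],[0,0,0],0],[[0,0,0],[0,0,0],0],[[0,0,0],[0,0,2],0],[[0,0,0],[0,0,3],0],[[0,0,0],[0,0,3],0]]';python3 -m inch '[[[0,0,0],[-2,-0.5,1],100],[[0,0,0],[-3,-1,0],200],[[0,0,0],[-3,-1,0],255],[[0,0,0],[-2,-0.7,0],255],[[0,0,0],[0,0,0],255],[[0,0,0],[0,0,0],255],[[0,0,0],[0,0,0],255],[[0,0,0],[0,0,0],255],[[0,0,0],[0,0,0],255],[[0,0,0],[0,0,0],255]]';python3 look.py 11
python3 - <<'E'
import cv2
t=cv2.imread("pics/top11.png"); cv2.imwrite("pics/m11t.png",cv2.resize(t[130:230,210:320],None,fx=6,fy=6,interpolation=cv2.INTER_CUBIC))
E
```

```text
clock: 16.65
tcp_pos: [0.576, 0.2102, 0.2459]
ee_rot: [2.24, 2.201, -0.006]
force: [0.3, -0.7, 0.7]
finger_gap: 0.996
clock: 17.9
tcp_pos: [0.4764, 0.1779, 0.2587]
ee_rot: [2.238, 2.198, 0.003]
force: [0.4, -0.2, -1.1]
finger_gap: -0.003
{'clock': 17.9, 'qpos': [0.1254, 0.3044, 1.4075, -0.0027, 1.425, 0.1437], 'tcp_pos': [0.4764, 0.1779, 0.2587], 'ee_rot': [2.2376, 2.198, 0.0034], 'force': [0.4393, -0.176, -1.0539], 'finger_gap': -0.0029}
top TCP px [271.25935661 207.15982104] z [ 0.005 -0.002 -1.   ] jaw [ 1.    -0.018  0.005]
scene TCP px [363.60308378 134.71749395] z [ 0.005 -0.002 -1.   ] jaw [ 1.    -0.018  0.005]
```

View pics/m11t.png

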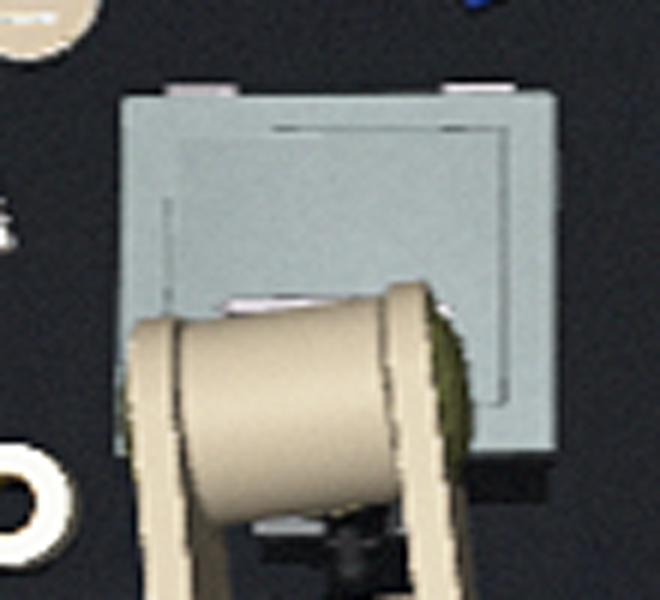

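```bash
python3 -m inch '[[[0,0.005,0],[-0.5,-0.1,-2.5],255],[[0,0,0],[0,0,-3],255],[[0,0,0],[0,0,-3],255],[[0,0,0],[0,0,-2],255],[[0,0,0],[0,0,-1],255],[[0,0,0],[0,0,0],255],[[0,0,0],[0,0,0],255],[[0,0,0],[0,0,0],255],[[0,0,0],[0,0,0],255],[[0,0,0],[0,0,0],255]]';python3 look.py 12
python3 - <<'E'
import cv2
t=cv2.imread("pics/scene12.png"); cv2.imwrite("pics/m12.png",cv2.resize(t[110:230,320:460],None,fx=5,fy=5,interpolation=cv2.INTER_CUBIC))
E
```

```text
clock: 19.25
tcp_pos: [0.4726, 0.1771, 0.1437]
ee_rot: [2.237, 2.198, 0.007]
force: [0.2, 0.1, -0.7]
finger_gap: 0.001
{'clock': 19.25, 'qpos': [0.1245, 0.4175, 1.6017, -0.0022, 1.1153, 0.1432], 'tcp_pos': [0.4726, 0.1771, 0.1437], 'ee_rot': [2.2368, 2.1975, 0.0069], 'force': [0.242, 0.1004, -0.7157], 'finger_gap': 0.0011}
top TCP px [275.81470059 211.77248982] z [ 0.007 -0.001 -1.   ] jaw [ 1.    -0.018  0.007]
scene TCP px [361.3172919  169.42178477] z [ 0.007 -0.001 -1.   ] jaw [ 1.    -0.018  0.007]
```

View pics/m12.png

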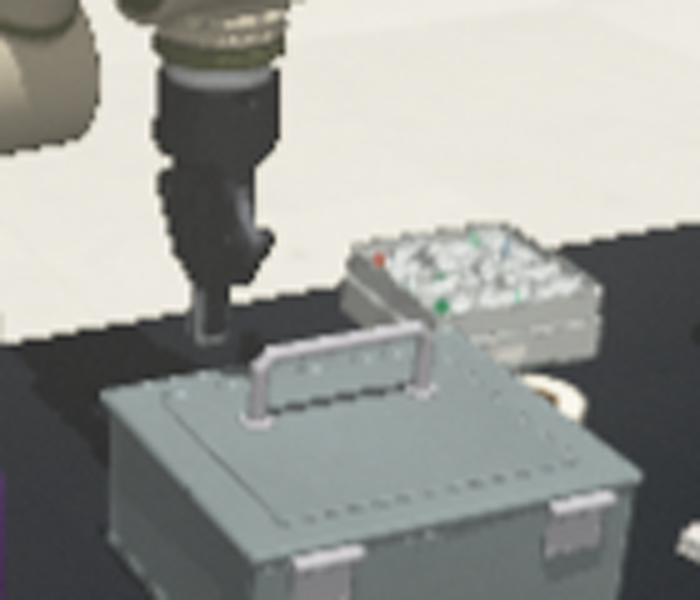

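```bash
python3 -m inch '[[[0,0.005,0],[0,0,-1.5],255],[[0,0,0],[0,0,-1],255],[[0,0,0],[0,0,-0.5],255],[[0,0,0],[0,0,0],255],[[0,0,0],[0,0,0],255],[[0,0,0],[0,0.5,0],255],[[0,0,0],[0,0.5,0],255],[[0,0,0],[0,0.4,0],255],[[0,0,0],[0,0.3,0],255],[[0,0,0],[0,0.3,0],255]]';python3 look.py 13
```

```text
clock: 20.6
tcp_pos: [0.4725, 0.1982, 0.1114]
ee_rot: [2.239, 2.2, -0.0]
force: [0.3, -3.1, 0.2]
finger_gap: -0.0
{'clock': 20.6, 'qpos': [0.1669, 0.4748, 1.6169, -0.0026, 1.0487, 0.1855], 'tcp_pos': [0.4725, 0.1982, 0.1114], 'ee_rot': [2.2388, 2.2004, -0.0004], 'force': [0.3012, -3.0999, 0.2166], 'finger_gap': -0.0004}
top TCP px [270.5345922  212.74533926] z [ 0.002 -0.002 -1.   ] jaw [ 1.    -0.017  0.002]
scene TCP px [367.00490987 177.59808946] z [ 0.002 -0.001 -1.   ] jaw [ 1.    -0.017  0.002]
```

Contact: 3 N matches the tab's friction. I keep pushing to the stop.

```bash
python3 -m inch '[[[0,0,0],[0,0.3,0],255],[[0,0,0],[0,0.3,0],255],[[0,0,0],[0,0.3,0],255],[[0,0,0],[0,0.3,0],255],[[0,0,0],[0,0.2,0],255],[[0,0,0],[0,0.2,0],255],[[0,0,0],[0,0.2,0],255],[[0,0,0],[0,0.2,0],255],[[0,0,0],[0,0.2,0],255],[[0,0,0],[0,0.2,0],255]]';python3 look.py 14
```

```text
clock: 21.95
tcp_pos: [0.4727, 0.2131, 0.1117]
ee_rot: [2.227, 2.192, -0.03]
force: [0.4, -17.1, 3.0]
finger_gap: 0.002
{'clock': 21.95, 'qpos': [0.2061, 0.4872, 1.5915, -0.0276, 1.07, 0.235], 'tcp_pos': [0.4727, 0.2131, 0.1117], 'ee_rot': [2.2267, 2.1923, -0.0296], 'force': [0.3804, -17.1369, 3.0074], 'finger_gap': 0.0023}
top TCP px [266.184096   212.76602885] z [-0.002 -0.025 -1.   ] jaw [ 1.    -0.016 -0.001]
scene TCP px [371.18032284 176.78070289] z [-0.002 -0.025 -1.   ] jaw [ 1.    -0.015 -0.002]
```

17 N means it is at the stop. I'll push a little more to confirm, then back off and look.

```bash
python3 -m inch '[[[0,0,0],[0,0.3,0],255],[[0,0,0],[0,0.3,0],255],[[0,0,0],[0,0,0],255],[[0,0,0],[0,0,0],255],[[0,0,0],[0,0,0],255],[[0,0,0],[0,0,0],255],[[0,0,0],[0,0,0],255],[[0,0,0],[0,0,0],255],[[0,0,0],[0,0,0],255],[[0,0,0],[0,0,0],255]]';python3 -m inch '[[[-0.025,0,0],[0,-0.5,0],255],[[0,0,0],[0,-0.7,0],255],[[0,0,0],[0,0,2],255],[[0,0,0],[0,0,3],255],[[0,0,0],[0,0,4],255],[[0,0,0],[0,0,4],200],[[0,0,0],[0,-4,1],100],[[0,0,0],[0,-5,0],50],[[0,0,0],[0,-5,0],0],[[0,0,0],[0,0,0],0]]';python3 look.py 15
python3 - <<'E'
import cv2
t=cv2.imread("pics/top15.png"); cv2.imwrite("pics/m15t.png",cv2.resize(t[135:230,220:320],None,fx=6,fy=6,interpolation=cv2.INTER_CUBIC))
E
```

```text
clock: 23.3
tcp_pos: [0.4726, 0.2125, 0.1118]
ee_rot: [2.22, 2.187, -0.049]
force: [0.8, -3.0, 0.5]
finger_gap: -0.001
clock: 24.55
tcp_pos: [0.4711, 0.0557, 0.2561]
ee_rot: [2.206, 2.176, -0.073]
force: [-0.1, 0.3, 0.3]
finger_gap: 0.999
{'clock': 24.55, 'qpos': [-0.1006, 0.2535, 1.4904, -0.0645, 1.3955, -0.076], 'tcp_pos': [0.4711, 0.0557, 0.2561], 'ee_rot': [2.2055, 2.1761, -0.0733], 'force': [-0.1404, 0.2854, 0.3078], 'finger_gap': 0.9986}
top TCP px [311.3163565  208.28908509] z [-0.004 -0.063 -0.998] jaw [ 1.    -0.012 -0.003]
scene TCP px [325.57536008 140.47381766] z [-0.004 -0.063 -0.998] jaw [ 1.    -0.011 -0.003]
```

View pics/m15t.png

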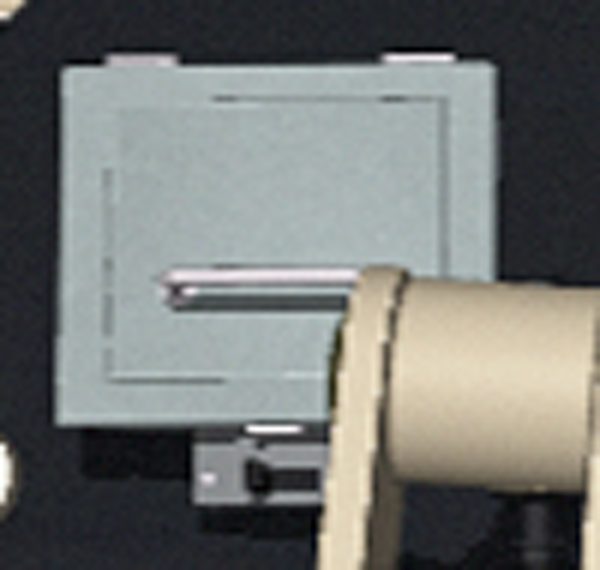

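The tab is now at the left end of its slot, at (259,475), where it was at (289,475) before. Back to the handle, correcting the tilt.

```bash
python3 -m inch '[[[0.063,-0.004,0],[2,3,0],0],[[0,0,0],[3,4,0],0],[[0,0,0],[3,4,0],0],[[0,0,0],[2,3,0],0],[[0,0,0],[0.4,1.2,-1.5],0],[[0,0,0],[0,0,-2],0],[[0,0,0],[0,0,-1],0],[[0,0,0],[0,0,0],0],[[0,0,0],[0,0,0],0],[[0,0,0],[0,0,0],0]]';python3 look.py 16
```

```text
clock: 25.9
tcp_pos: [0.5736, 0.2224, 0.2076]
ee_rot: [-2.22, -2.217, -0.001]
force: [-0.3, -0.5, -0.3]
finger_gap: 0.999
{'clock': 25.9, 'qpos': [0.1762, 0.5313, 1.1859, 0.0038, 1.4262, 0.1771], 'tcp_pos': [0.5736, 0.2224, 0.2076], 'ee_rot': [-2.2201, -2.217, -0.0012], 'force': [-0.3187, -0.4739, -0.2533], 'finger_gap': 0.9989}
top TCP px [259.15875687 178.4674199 ] z [-0.002  0.003 -1.   ] jaw [ 1.    -0.001 -0.002]
scene TCP px [391.70460212 160.48172573] z [-0.002  0.003 -1.   ] jaw [ 1.    -0.001 -0.002]
```

```bash
python3 -m inch '[[[-0.003,-0.002,-0.014],[0.25,-1.1,-1.5],0],[[0,0,0],[0,0,-1.5],0],[[0,0,0],[0,0,-1],0],[[0,0,0],[0,0,-0.3],0],[[0,0,0],[0,0,0],0],[[0,0,0],[0,0,0],150],[[0,0,0],[0,0,0],200],[[0,0,0],[0,0,0],255],[[0,0,0],[0,0,0],255],[[0,0,0],[0,0,0],255]]' 60;python3 look.py 17
python3 - <<'E'
import numpy as np
for d in range(0,66,6):
    a=np.radians(d); print(d,np.round(np.array([-.134*np.cos(a)+.055*np.sin(a)+.134, .134*np.sin(a)+.055*np.cos(a)-.055])*100,2))
E
```

```text
clock: 27.25
tcp_pos: [0.5746, 0.2123, 0.1651]
ee_rot: [-2.235, -2.204, 0.001]
force: [-7.1, -1.5, 3.7]
finger_gap: 0.091
{'clock': 27.25, 'qpos': [0.1604, 0.5639, 1.2565, 0.0014, 1.3229, 0.174], 'tcp_pos': [0.5746, 0.2123, 0.1651], 'ee_rot': [-2.2355, -2.2044, 0.0009], 'force': [-7.0701, -1.5388, 3.7196], 'finger_gap': 0.0915}
top TCP px [264.217559  180.2927609] z [-0.002  0.001 -1.   ] jaw [ 1.    -0.014 -0.002]
scene TCP px [387.75677212 174.50584653] z [-0.002  0.001 -1.   ] jaw [ 1.    -0.014 -0.002]
0 [0. 0.]
6 [0.65 1.37]
12 [1.44 2.67]
18 [2.36 3.87]
24 [3.4  4.97]
30 [4.55 5.96]
36 [5.79 6.83]
42 [7.12 7.55]
48 [8.52 8.14]
54 [9.97 8.57]
60 [11.46  8.85]
```

```bash
python3 -m inch '[[[0,0,0],[0.3,0,0.7],255],[[0,0,0],[0.35,0,0.67],255],[[0,0,0],[0.38,0,0.66],255],[[0,0,0],[0.41,0,0.64],255],[[0,0,0],[0.45,0,0.61],255],[[0,0,0],[0.47,0,0.59],255],[[0,0,0],[0.51,0,0.56],255],[[0,0,0],[0.53,0,0.54],255],[[0,0,0],[0,0,0],255],[[0,0,0],[0,0,0],255]]';python3 look.py 18
```

```text
clock: 28.6
tcp_pos: [0.609, 0.2121, 0.217]
ee_rot: [-2.232, -2.202, 0.009]
force: [-3.7, -0.7, -2.5]
finger_gap: 0.089
{'clock': 28.6, 'qpos': [0.1514, 0.5797, 1.0688, 0.0014, 1.5015, 0.1649], 'tcp_pos': [0.609, 0.2121, 0.217], 'ee_rot': [-2.2322, -2.202, 0.0095], 'force': [-3.6665, -0.6669, -2.5424], 'finger_gap': 0.0891}
top TCP px [261.98882152 166.88723575] z [-0.008  0.    -1.   ] jaw [ 1.    -0.014 -0.008]
scene TCP px [394.93532817 162.6530277 ] z [-0.008  0.    -1.   ] jaw [ 1.    -0.014 -0.008]
```

The lid rises freely, to about 25°. Continuing.

```bash
python3 -m inch '[[[0,-0.005,0],[0.55,0,0.52],255],[[0,0,0],[0.58,0,0.48],255],[[0,0,0],[0.61,0,0.45],255],[[0,0,0],[0.63,0,0.42],255],[[0,0,0],[0.65,0,0.38],255],[[0,0,0],[0.67,0,0.35],255],[[0,0,0],[0.69,0,0.31],255],[[0,0,0],[0.71,0,0.28],255],[[0,0,0],[0,0,0],255],[[0,0,0],[0,0,0],255]]';python3 look.py 19
python3 - <<'E'
import cv2
t=cv2.imread("pics/scene19.png"); cv2.imwrite("pics/m19.png",cv2.resize(t[90:250,310:470],None,fx=3.7,fy=3.7,interpolation=cv2.INTER_CUBIC))
E
```

```text
clock: 29.95
tcp_pos: [0.6634, 0.2117, 0.2518]
ee_rot: [-2.236, -2.205, 0.002]
force: [-2.5, -0.6, -0.5]
finger_gap: 0.086
{'clock': 29.95, 'qpos': [0.1394, 0.6573, 0.8234, -0.0001, 1.6625, 0.1534], 'tcp_pos': [0.6634, 0.2117, 0.2518], 'ee_rot': [-2.2363, -2.2052, 0.0022], 'force': [-2.5166, -0.5904, -0.5222], 'finger_gap': 0.0858}
top TCP px [260.51508385 147.41760662] z [-0.002 -0.    -1.   ] jaw [ 1.    -0.014 -0.002]
scene TCP px [406.08043399 158.44905621] z [-0.002 -0.    -1.   ] jaw [ 1.    -0.014 -0.002]
```

View pics/m19.png

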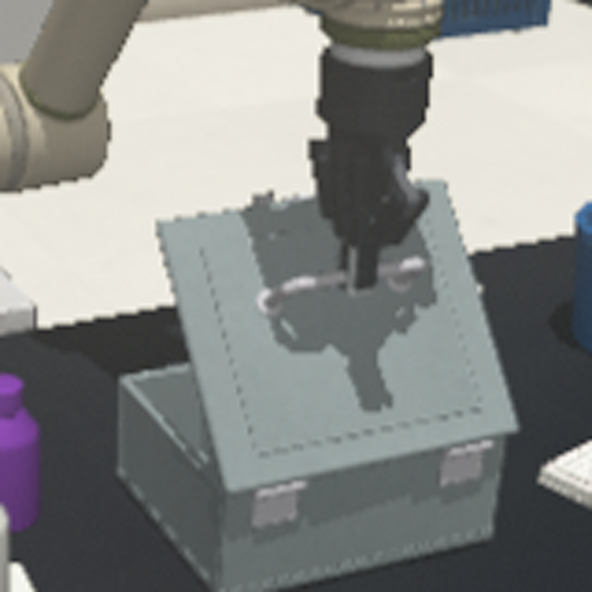

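```bash
python3 -m inch '[[[0,0,0],[0.6,0,0.15],255],[[0,0,0],[0.6,0,0.1],255],[[0,0,0],[0.6,0,0.05],255],[[0,0,0],[0.6,0,0.03],255],[[0,0,0],[0.5,0,0],255],[[0,0,0],[0.3,0,0],255],[[0,0,0],[0,0,0],255],[[0,0,0],[0,0,0],255],[[0,0,0],[0,0,0],255],[[0,0,0],[0,0,0],255]]';python3 look.py 20
python3 - <<'E'
import cv2
t=cv2.imread("pics/scene20.png"); cv2.imwrite("pics/m20.png",cv2.resize(t[90:250,310:470],None,fx=3.7,fy=3.7,interpolation=cv2.INTER_CUBIC))
E
```

```text
clock: 31.3
tcp_pos: [0.6974, 0.2114, 0.2594]
ee_rot: [2.236, 2.204, 0.003]
force: [-3.4, -1.6, 2.0]
finger_gap: 0.088
{'clock': 31.3, 'qpos': [0.1326, 0.7229, 0.6745, -0.0004, 1.7416, 0.1467], 'tcp_pos': [0.6974, 0.2114, 0.2594], 'ee_rot': [2.2358, 2.2042, 0.0029], 'force': [-3.4387, -1.5628, 1.9663], 'finger_gap': 0.0883}
top TCP px [260.25045947 136.06552515] z [ 0.003 -0.    -1.   ] jaw [ 1.    -0.014  0.003]
scene TCP px [413.14327808 160.61306701] z [ 0.003 -0.    -1.   ] jaw [ 1.    -0.014  0.003]
```

View pics/m20.png

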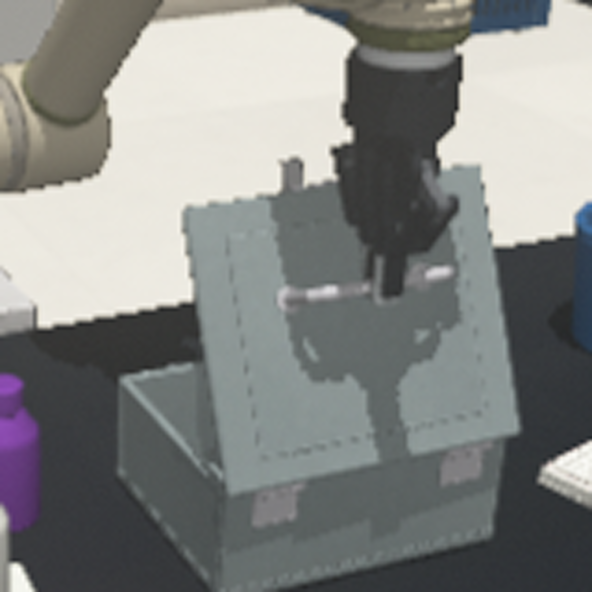

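View pics/top20.png

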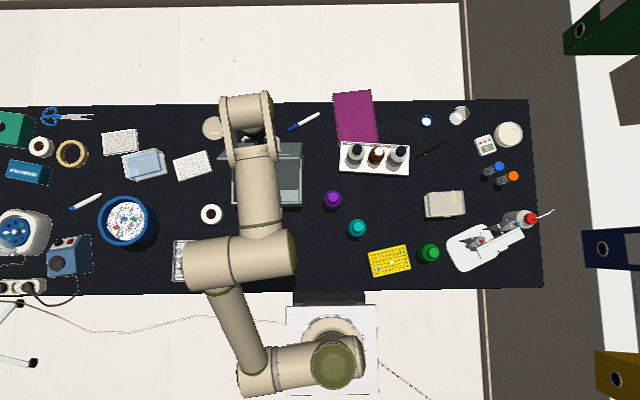

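View pics/scene20.png

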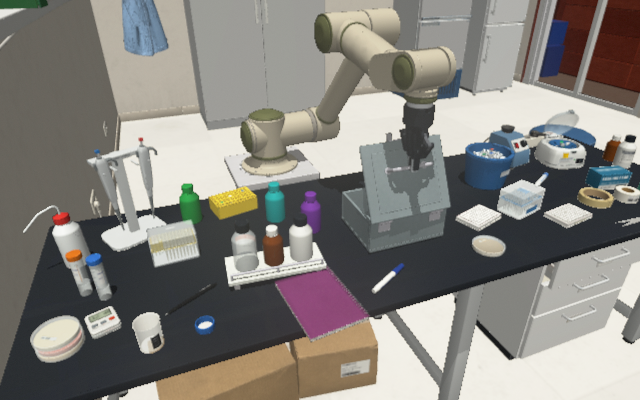

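The lid is at about 63° by the handle's arc, with the bar gripped and forces low. The tip box at (445,204) and label roll at (211,213) are where they started. Handing in.

```bash
python3 -c "
from bench import order,state
print(order.close_job()); print(state()['clock'],state()['tcp_pos'])"
```

```text
the job is handed in; nothing more can be done
None
the job is handed in; nothing more can be done
```

The job is done and handed in at about 31 s: the bottle is on the shelf, the catch is released, and the arm is still holding the lid open at about 63°.

- **Bottle:** I stood the stray bottle on the free left end of the shelf, about 75 mm from the brown one. The camera views show the three in one straight row to within about 2 mm.
- **Tug:** before touching the catch, I lifted the handle. It rose 6.1 mm and stopped hard at 22 N, so the lid was caught.
- **Catch:** I pushed the tab left until it stopped at 17 N. The top camera shows it at the left end of its slot.
- **Lid:** it then rose freely. The 63° comes from how far the gripper moved along the handle's arc. The bar was still gripped, with forces under 5 N.
- **Bystanders:** the tip box, label roll and coloured look-alike bottles are where they were in the first pictures.

**Disagreements in my checks:**
- **Camera offset:** the two cameras differed by 5–10 mm in x, so I corrected for that using the gripper's known position.
- **Tall bottle spacing:** from the cap positions, the tall bottle measured about 70 mm from the brown one instead of the stated 75 mm. Its base fitted 75 mm, and I did not touch it.

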